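Mount the inertia bar on the rotation apparatus

TASK

Unscrew the wing nut from the stud of the rotation apparatus (ordinary right-hand thread, already slack), keep it from falling onto the turntable or the bench as it comes free, and put it in the open parts tray. Then fit the bar with the two brass weights onto the turntable, weights up, with its two small holes over the two dowels, flat and fully home. Leave the nut in the tray, as I want to check the balance before clamping, and do not push the other things on the bench about.

Things in the scene. Friction and masses are not known exactly. Their poses are not given: they have to be found in the camera images.
- rotator: Rotation apparatus, fixed to the bench: round black base 184 mm across on three feet, a step pulley, and on top an aluminium turntable disc 156 mm across, braked, which never turns. A threaded stud rises at its centre, a dowel 60 mm to either side. Origin on the axis at bench height; x axis along the line through the two dowels, z up
- turntable (a point): Centre of the turntable's flat upper face, 80 mm above the bench, at the foot of the upright steel stud, which is 19 mm across and 39 mm tall (right-hand thread; its top 11 mm is a plain thinner nose). Axes as the rotator's
- dowel_a (a point): Tip of the dowel on the rotator's +x side: upright steel pin 8 mm across, 12 mm straight plus a 4 mm tapered nose, so 16 mm tall above the turntable; 60 mm from the axis
- dowel_b (a point): Tip of the like dowel on the rotator's -x side
- nut_center (a point): Brass wing nut, 60 to 120 g, on the stud, which passes through it. Point on its axis half-way up its round body (22 mm tall, 32 mm across); z along its axis, x along its two wings. It starts 1 to 2 mm above the turntable, turns freely, climbs 6 mm per turn anticlockwise seen from above, stays where left, has 1.5 mm of axial play; it cannot be pulled off the thread
- wing (a point): Centre of the wing on the nut's +x side: an upright flat round lobe, 24 mm across and 6 mm thick, 29 mm from the nut's axis and 8 mm above its centre point (the lobe reaches 41 mm from the axis); a like wing is opposite. The nut leaves the thread after 2.3 to 2.6 turns, when its centre point is 27 mm above the turntable; it then sits loosely on the plain nose and lifts off
- bar_center (a point): Inertia bar, loose, flat on the bench: aluminium 240 mm long (x), 44 mm wide (y), 12 mm thick, 0.45 to 0.8 kg; point at its middle, half-way up its thickness. A 28 mm hole in the middle clears the stud. A brass weight 36 mm across, 34 mm tall with its screw, stands on top at 96 mm to either side. Fully home, this point is 6 mm above turntable
- bar_hole (a point): Centre, at the bar's underside, of the 9.5 mm dowel hole 60 mm from the bar's middle on its +x side; a like hole is 60 mm to the other side. The bar goes on either way round
- tray: Open green plastic parts tray, fixed to the bench, outside 150 mm (x) by 170 mm (y) by 28 mm tall, walls and floor 3 mm thick; origin at the centre of its underside
- photogate: Bystander: light gate, a black fork on a short rod with a grey foot 70 x 50 mm, 70 mm tall, loose; origin under the foot
- masses: Bystander: a hanger with slotted masses, 40 mm across and 71 mm tall, loose; origin under its middle
- stopwatch: Bystander: black round stopwatch lying on the bench, 64 mm across, 16 mm tall, loose; origin under its middle
Things that resemble listed ones, but are neither listed nor needed, are in the scene too. Several things look just like the part that bears bar_center: the one meant starts farthest to the robot's right.

How it is judged (in metres and radians):
On the way, in this order (a step that is already met when the one before it is completed fails the run):
1. the wing nut is unscrewed and lifted to the tip of the stud (z of nut_center in the frame of turntable above 0.048 m), for 0.05 s.
2. the wing nut lies in the parts tray (x of nut_center in the frame of tray between -0.072 and 0.072 m and y of nut_center in the frame of tray between -0.082 and 0.082 m and z of nut_center in the frame of tray below 0.035 m and linear speed of wingnut below 0.03 m/s), for 0.2 s.
At the end, for the whole second after the job is handed in: Nut at rest inside the tray (centre within its walls, under 35 mm above its underside). Bar on both dowels: middle within 3 mm of the stud axis, at most 2.5 mm from fully home, in line with the dowels within 0.04 rad, weights up, level within 0.035 rad, at rest (x of nut_center in the frame of tray between -0.072 and 0.072 m and y of nut_center in the frame of tray between -0.082 and 0.082 m and z of nut_center in the frame of tray below 0.035 m and linear speed of each of wingnut, bar below 0.02 m/s and horizontal distance between bar_center and turntable below 0.003 m and z of bar_center in the frame of turntable below 0.0085 m and angle between the x axis of bar_center and the x axis of turntable, either way round below 0.04 rad and angle between bar_center's own z axis and vertical below 0.035 rad); the robot touches nothing.
It fails at once if the wing nut falls or is laid on the bench (height (world z) of nut_center below 0.035 m and not (x of nut_center in the frame of tray between -0.072 and 0.072 m and y of nut_center in the frame of tray between -0.082 and 0.082 m)).
It fails at once if the wing nut, off the stud, falls or is laid on the rotation apparatus (horizontal distance between nut_center and turntable above 0.025 m and contact force between wingnut and rotator above 0.3 N).
It fails at once if the light gate, the masses or the stopwatch is pushed more than 20 mm or knocked over (distance of any of photogate, masses, stopwatch from where it was at the start of the episode above 0.02 m or angle between any of photogate, masses, stopwatch's own z axis and vertical above 0.3 rad).
It also fails if it takes over 72 s, if anything falls off the work surface, if the arm or the gripper's body presses on something with over 40 N, if the wrist force passes 120 N, or if a joint passes its speed limit or range.

ROBOT

A 6-joint arm with a two-finger parallel gripper is mounted at the origin on the work surface. World frame = base frame: x ahead of the robot, y to its left, z up, the work surface at z = 0. Lengths are in mm, angles in degrees, forces in N, time in s.
With the tool pointing down it reaches from about 350 to 850 mm from the base axis. Payload 8.1 kg.
Tool frame: the origin (TCP) lies midway between the tips of the shut fingers; the grasp point (between the pads) lies 19 mm behind it; z points along the fingers, y is the direction in which the jaws open and shut (so a half turn about z gives the same grasp; the last joint's range is limited). The gripper opens to 85 mm and grips with 20 to 120 N. Pads are 22 mm wide; open, the fingers measure 114 mm over their backs; the gripper's body (76 mm by 85 mm) begins 54 mm behind the grasp point. The pads swing forward as they close: fully open they stand 13 mm farther back than shut.
Start: joints at [-68.319, 7.471, 85.268, -0, 87.261, -4.893], TCP at [268.43, -536.611, 231.292] pointing down, gripper open.
Joint ranges: [-169.43, 169.43], [-51.17, 129.36], [1.28, 143.12], [-76.62, 256.62], [0, 156.53], [-152.29, 152.29]. Speed limits (degrees/s): [136.94, 136.94, 159.86, 180, 180, 180].

INTERFACE

Orientations are given as [roll, pitch, yaw] about the fixed x, y, z axes, in that order (R = Rz(yaw) Ry(pitch) Rx(roll)).
In Python, from bench import telemetry, snapshot, camera_params, job gives the robot as it stands. The module is installed in compiled form; this text tells all that it offers.
- The arm moves only by the shell command python3 -m jog 'ROWS' [FORCE]. ROWS is JSON, a list that holds one entry, the list of rows, each a list of 7 numbers: the shift along the tool's x, y, z in units of 50 mm (1.0 is 50 mm), then the turn, a rotation vector about the tool's x, y, z in units of 2 pi rad (1.0 is 2 pi rad), then the opening, from 0 (shut) to 1 (fully open). In form: [[[dx, dy, dz, rx, ry, rz, claw], ...]]. A call has 1 to 12 rows; each row shifts and turns the commanded pose from where the row before left it, along the tool's axes as they then stand; what a row does not reach is not made up. A row lasts 1/8 s, in which the tool goes at most 62.5 mm and 10.7 degrees, less where a joint would pass 70% of its speed; a pose out of reach is approached as far as the arm can. A call with a number of a shift or a turn outside -1 to 1 is refused whole. A call with a gripper value outside its range is refused whole. The fingers move at their own pace and stop on an object; FORCE is the grip in N (left out, the last holds). Time passes only in rows, so rows that do not move let the fingers close. It gives the time, the measured TCP pose, the force and the opening at its end, in the units of the state.
- telemetry.sense(): the state, without advancing time (a new reading comes with each control period).
- snapshot(name): name is "scene" or "top" or "wrist"; returns (picture, depth): 384x512x3 uint8, red, green, blue; 384x512 float32, mm along the optical axis (not along the pixel's ray), 0 where there is no reading.
- camera_params(name): a dict with "K" (3x3 intrinsics, pixels), "extrinsics" (4x4, takes a point from camera to world coordinates). Camera axes: x right, y down, z forward; pixel columns grow to the right and rows downward; lengths in mm; the calibration is good to about 2 mm. A picture is of the moment at which its call begins: read the wrist's pose just before it. camera_params takes no time and is no camera call; for the wrist camera it gives the pose at the moment of the call.
- job.hand_in(): hands the job in, once; it reports no verdict.
The state is a dict: "time": time; "joint_pos": joint angles; "qd": joint speeds; "joint_efforts": joint torques, N m; "tool_pos": TCP position; "tcp_rot": TCP orientation; "ft_force": force on the tool from outside, world axes, zero at the start; "wrist_torque": the same for the moment, N m; "finger_gap": finger opening in mm.
Only numpy, scipy, OpenCV 4.12 (cv2) and the standard library are available. Lean on these libraries where they do the work, as an engineer would, in place of code of your own. Each camera call takes 0.05 s, during which the arm holds its last target. There are 200 camera calls.

## Working session

There is one attempt and no reset: what is moved stays moved. The work goes in short steps, Python scripts to look and compute and a shell command to move; the robot and the scene stay as the last step left them, time stands still between calls to the robot, and variables do not carry over. Pictures are saved under pics/ and viewed, about 8 in all and at most 12, crops included, and the job is handed in when it is done.

```bash
mkdir -p pics; ls; cat > h.py <<'E'
import numpy as np, cv2
from bench import telemetry, snapshot, camera_params, job
def grab(n):
    P=camera_params(n); im,d=snapshot(n)
    return im,d,np.array(P["K"]),np.array(P["extrinsics"])
def ray(u,v,z,K,E):
    d=E[:3,:3]@np.linalg.solve(K,[u,v,1.0]); o=E[:3,3]
    return o+d*(z-o[2])/d[2]
def cloud(d,K,E):
    v,u=np.indices(d.shape); r=np.stack([u,v,np.ones_like(u)],-1)@np.linalg.inv(K).T
    return (r*d[...,None])@E[:3,:3].T+E[:3,3]
def save(im,n): cv2.imwrite("pics/"+n,im[...,::-1])
E
python3 - <<'E'
from h import *
s=telemetry.sense(); print(s)
a=[]
for n in("top","scene"):
    im,d,K,X=grab(n); np.savez(n+".npz",im=im,d=d,K=K,X=X); print(n,K.round(1).tolist(),X.round(3).tolist()); a.append(im); save(im,n+"0.png")
save(np.vstack(a)[:, :],"both.png")
E
```

```text
pics
{'time': 0.0, 'joint_pos': array([-6.83201958e+01,  7.51460330e+00,  8.53306625e+01,  1.25035220e-03,
        8.72608198e+01, -4.89392830e+00]), 'qd': array([ 0.02831188,  0.02450578,  0.00653246,  0.0111196 , -0.02748347,
        0.0195991 ]), 'joint_efforts': array([-3.60005279e-04, -5.69404542e+01, -5.00553238e+01, -4.64662044e-04,
        1.46837987e-02, -1.72670752e-05]), 'tool_pos': array([ 268.22315808, -536.08974899,  230.2364327 ]), 'tcp_rot': array([-1.79894408e+02, -1.02945518e-02,  2.65736621e+01]), 'ft_force': array([-0.80497666,  1.16063479,  0.40742827]), 'wrist_torque': array([-0.00221145,  0.05519618, -0.00038539]), 'finger_gap': 85.32846932815492}
top [[404.9, 0.0, 256.1], [0.0, 404.9, 194.6], [0.0, 0.0, 1.0]] [[0.106, -0.971, 0.213, 317.174], [-0.994, -0.103, 0.025, -14.16], [-0.002, -0.214, -0.977, 1160.839], [0.0, 0.0, 0.0, 1.0]]
scene [[493.4, 0.0, 246.7], [0.0, 493.4, 193.2], [0.0, 0.0, 1.0]] [[0.54, 0.696, -0.474, 997.579], [0.842, -0.456, 0.289, -277.516], [-0.015, -0.555, -0.832, 907.209], [0.0, 0.0, 0.0, 1.0]]
```

```bash
python3 - <<'E'
import cv2,numpy as np
a=cv2.imread("pics/top0.png");cv2.imwrite("pics/top1.png",cv2.resize(a,(800,600),interpolation=cv2.INTER_CUBIC))
E
```

```text
(no output)
```

View pics/top1.png

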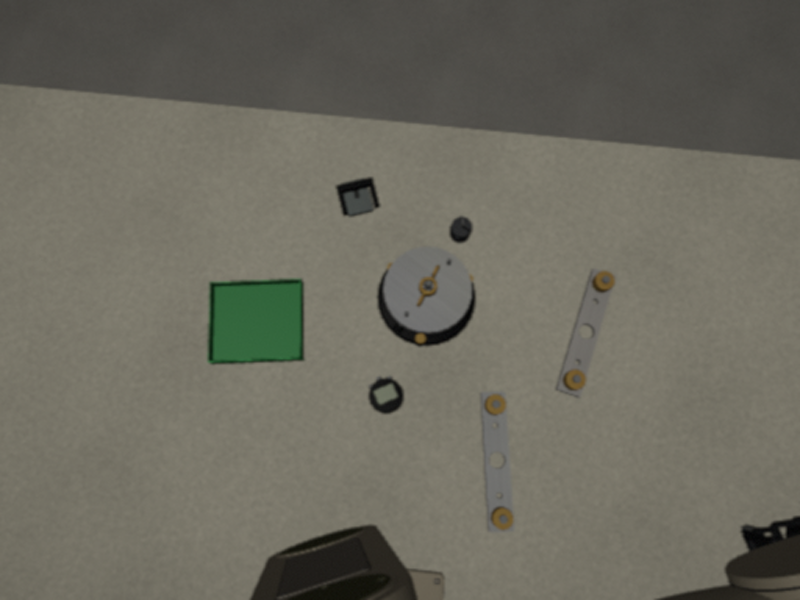

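View pics/scene0.png

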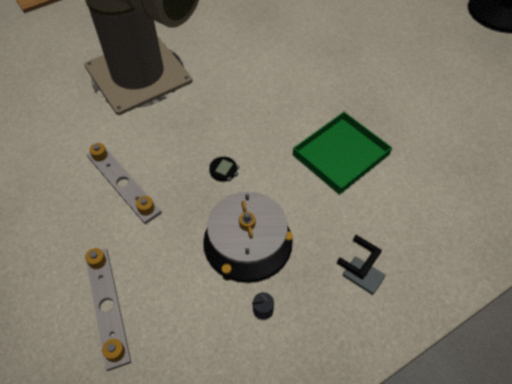

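Top view (800x600): turntable with nut at (428,287), dowels at (449,262) and (407,314); tray (256,321); gate (358,197), masses (460,229), stopwatch (386,395). There are two candidate bars, one centred at (587,332) and one at (497,461). Right in the picture is −y, so the (587,332) bar is farthest to the robot's right and is the candidate. The area hidden by the gripper still has to be checked. Next I measure.

```bash
python3 - <<'E'
from h import *
D={n:np.load(n+".npz") for n in("top","scene")}
t=D["top"];K,X=t["K"],t["X"];f=0.64
def p(n,u,v,z): print(n,ray(u*f,v*f,z,K,X).round(1))
p("nut",428,287,100);p("dowel far",449,262,96);p("dowel near",407,314,96)
C=cloud(t["d"],K,X);im=t["im"]
# turntable disc plane points
m=(abs(C[...,2]-80)<6); n,l,st,c=cv2.connectedComponentsWithStats(m.astype(np.uint8))
for i in range(1,n):
    if st[i,4]>300:
        P=C[l==i]; print("disc",st[i],P.mean(0).round(1),(P.max(0)+P.min(0))[:2]/2)
hsv=cv2.cvtColor(im,cv2.COLOR_RGB2HSV)
g=((hsv[...,0]>50)&(hsv[...,0]<85)&(hsv[...,1]>120)).astype(np.uint8)
n,l,st,c=cv2.connectedComponentsWithStats(g);i=1+st[1:,4].argmax()
uv=np.argwhere(l==i)[:,::-1].astype(float)
W=np.array([ray(u,v,28,K,X)[:2] for u,v in uv],np.float32);print("tray",cv2.minAreaRect(W))
# brass
b=((hsv[...,0]>8)&(hsv[...,0]<28)&(hsv[...,1]>110)).astype(np.uint8)
n,l,st,c=cv2.connectedComponentsWithStats(b)
for i in range(1,n):
    if st[i,4]>15: print("brass",c[i]/f,st[i,4],ray(*c[i],40,K,X).round(1),C[l==i][:,2].max())
for n_,u,v in(("gate",358,205),("masses",460,229),("watch",386,395)): p(n_,u,v,20)
for n_,u,v in(("hole R",587,332),("hole L",497,461)): p(n_,u,v,12)
# scene nut
t=D["scene"];K,X=t["K"],t["X"]
print("scene nut",ray(247,220,108,K,X),"dowels",ray(248,250,94,K,X),ray(246,197,94,K,X))
E
```

```text
nut [583.3 -31.9 100. ]
dowel far [633.  -64.1  96. ]
dowel near [533.   -0.7  96. ]
disc [ 246  158   57   55 2262] [584.9 -31.8  79.9] [586.18134472 -32.05323313]
tray ((506.0738220214844, 274.2598876953125), (145.95204162597656, 164.0851287841797), 8.300331115722656)
brass [427.10503472 286.82725694] 72 [598.5 -31.2  40. ] 114.01010123500828
brass [602.36695545 281.32735149] 101 [ 642.4 -348.6   40. ] 49.34654991700177
brass [419.71153846 337.77043269] 52 [503.5 -27.1  40. ] 40.24494175638097
brass [573.27967172 379.30871212] 99 [ 458.1 -304.2   40. ] 42.534185831621926
brass [494.18682796 404.01545699] 93 [ 400.3 -168.5   40. ] 1160.8393171880307
brass [501.39048165 517.34518349] 109 [ 212.7 -194.6   40. ] 45.74346323707027
gate [750.  115.4  20. ]
masses [722.4 -82.6  20. ]
watch [397.3  22.4  20. ]
hole R [ 551.2 -332.5   12. ]
hole L [ 303.8 -184.7   12. ]
scene nut [593.73296846 -32.14519816 108.        ] dowels [641.53662235 -60.89548241  94.        ] [541.33298532  -1.08754371  94.        ]
```

```bash
cat >> h.py <<'E'
from scipy.spatial.transform import Rotation as Ro
def goto(x,y,z,yaw,n,s=None,pos0=None,yaw0=None):
    """print per-row numbers for n equal rows: rotation spread evenly, straight line, rows in tool axes"""
    s=telemetry.sense()
    p=np.array(s["tool_pos"] if pos0 is None else pos0,float); w=s["tcp_rot"][2] if yaw0 is None else yaw0
    d=np.array([x,y,z])-p; dy=(yaw-w)/n
    print("from",p.round(1),round(w,2),"d",d.round(1),"dyaw",round(yaw-w,2))
    out=[]
    for i in range(n):
        a=np.radians(w+dy*i); dx=d/n
        tx=dx[0]*np.cos(a)+dx[1]*np.sin(a); ty=dx[0]*np.sin(a)-dx[1]*np.cos(a)
        out.append([round(float(v),3) for v in (tx/50,ty/50,-dx[2]/50)]+[0,0,round(-dy/360,4)])
    print(out)
E
python3 - <<'E'
from h import *
P=camera_params("wrist");X=np.array(P["extrinsics"]);s=telemetry.sense()
R=Ro.from_euler("xyz",s["tcp_rot"],degrees=True).as_matrix()
print(P["K"]);print("cam in tool",R.T@(X[:3,3]-s["tool_pos"]),(R.T@X[:3,:3]).round(3).tolist())
goto(480,-340,230,-14,6)
goto(584,-32,230,-61,8,pos0=[480,-340,230],yaw0=-14)
E
```

```text
[[291.05592977   0.         255.17453229]
 [  0.         291.05592977 191.83132973]
 [  0.           0.           1.        ]]
cam in tool [  77.33110433    0.23599711 -143.17968633] [[-0.0, -0.952, -0.306], [1.0, -0.0, -0.001], [0.001, -0.306, 0.952]]
from [ 268.2 -536.2  230.4] 26.57 d [211.8 196.2  -0.4] dyaw -40.57
[[0.924, -0.269, 0.001, 0, 0, np.float64(0.0188)], [0.886, -0.376, 0.001, 0, 0, np.float64(0.0188)], [0.835, -0.478, 0.001, 0, 0, np.float64(0.0188)], [0.773, -0.573, 0.001, 0, 0, np.float64(0.0188)], [0.7, -0.66, 0.001, 0, 0, np.float64(0.0188)], [0.618, -0.738, 0.001, 0, 0, np.float64(0.0188)]]
from [ 480. -340.  230.] -14 d [104. 308.   0.] dyaw -47
[[0.066, -0.81, -0.0, 0, 0, 0.0163], [-0.017, -0.813, -0.0, 0, 0, 0.0163], [-0.1, -0.806, -0.0, 0, 0, 0.0163], [-0.182, -0.792, -0.0, 0, 0, 0.0163], [-0.262, -0.769, -0.0, 0, 0, 0.0163], [-0.34, -0.738, -0.0, 0, 0, 0.0163], [-0.414, -0.7, -0.0, 0, 0, 0.0163], [-0.483, -0.654, -0.0, 0, 0, 0.0163]]
```

```bash
python3 -m jog '[[[0.92,-0.27,0,0,0,0.0188,1],[0.89,-0.38,0,0,0,0.0188,1],[0.84,-0.48,0,0,0,0.0188,1],[0.77,-0.57,0,0,0,0.0188,1],[0.7,-0.66,0,0,0,0.0188,1],[0.62,-0.74,0,0,0,0.0188,1],[0.65,0.16,0,0,0,0,1],[0.65,0.15,0,0,0,0,1],[0,0,0,0,0,0,1],[0,0,0,0,0,0,1]]]'
python3 - <<'E'
from h import *
s=telemetry.sense();im,d,K,X=grab("wrist");np.savez("bar1.npz",im=im,d=d,K=K,X=X)
t,_,_,_=grab("top")
save(np.hstack([im,t])[:, :],"bar1.png")
a=cv2.resize(np.hstack([im[:,100:412],t[150:384,200:512][:,:]if 0 else cv2.resize(t[150:384,260:512],(410,384))]),None,fx=1.1,fy=1.1);print(a.shape);save(a,"bar1.png");print(s["tool_pos"],s["tcp_rot"],s["time"],s["qd"].round(2))
E
```

```text
time: 1.35
tool_pos: [539.0, -370.6, 230.6]
tcp_rot: [-180.0, 0.1, -14.0]
ft_force: [-0.2, -0.2, -0.2]
finger_gap: 85.3
(422, 794, 3)
[ 539.04706307 -370.64827542  230.56369894] [-1.79966879e+02  8.51483073e-02 -1.40353940e+01] 1.35 [-0.37 -1.36  0.65 -0.04 -0.16  0.01]
```

View pics/bar1.png

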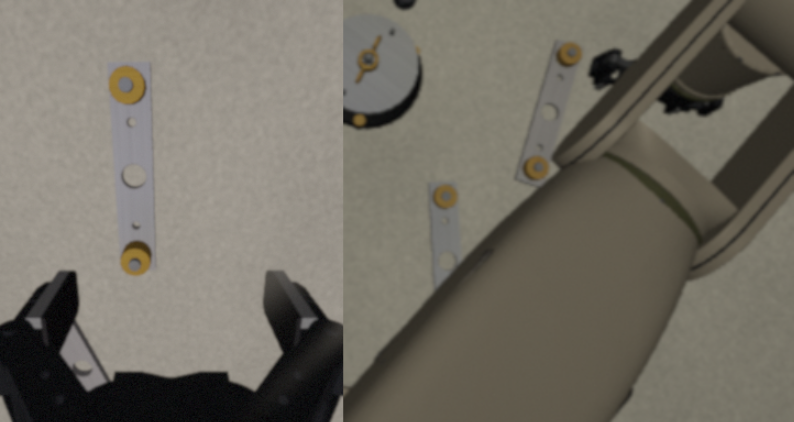

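Left half is the wrist view of the right-hand bar: weights at crop (127,85) and (135,260), centre hole (134,176), dowel holes (131,122) and (136,226). The piece at lower left is the other bar. The right half (top view) shows no bar farther right, so this is the one meant. Next is the rotator.

```bash
python3 - <<'E'
from h import *
goto(570,-50,230,-61,7)
E
```

```text
from [ 538.9 -370.8  231.3] -14.06 d [ 31.1 320.8  -1.3] dyaw -46.94
[[-0.136, -0.911, 0.004, 0, 0, np.float64(0.0186)], [-0.242, -0.889, 0.004, 0, 0, np.float64(0.0186)], [-0.344, -0.854, 0.004, 0, 0, np.float64(0.0186)], [-0.441, -0.808, 0.004, 0, 0, np.float64(0.0186)], [-0.533, -0.751, 0.004, 0, 0, np.float64(0.0186)], [-0.617, -0.684, 0.004, 0, 0, np.float64(0.0186)], [-0.692, -0.607, 0.004, 0, 0, np.float64(0.0186)]]
```

```bash
python3 -m jog '[[[-0.14,-0.91,0,0,0,0.0186,1],[-0.24,-0.89,0,0,0,0.0186,1],[-0.34,-0.85,0,0,0,0.0186,1],[-0.44,-0.81,0,0,0,0.0186,1],[-0.53,-0.75,0,0,0,0.0186,1],[-0.62,-0.68,0,0,0,0.0186,1],[-0.69,-0.61,0,0,0,0.0186,1],[0,0,0,0,0,0,1],[0,0,0,0,0,0,1],[0,0,0,0,0,0,1]]]'
python3 - <<'E'
from h import *
s=telemetry.sense();im,d,K,X=grab("wrist");np.savez("rot1.npz",im=im,d=d,K=K,X=X)
save(im,"rot1.png");print(s["tool_pos"],s["tcp_rot"],s["time"],s["joint_pos"].round(1))
b=np.load("bar1.npz")["im"][90:230,170:270]; 
save(np.hstack([im,cv2.resize(b,None,fx=2.74,fy=2.74)[:384]]),"rot1.png")
E
```

```text
time: 2.7
tool_pos: [570.3, -51.7, 231.5]
tcp_rot: [-180.0, -0.0, -60.9]
ft_force: [-0.6, -0.6, 0.3]
finger_gap: 85.4
[570.3336694  -51.65736978 231.47649295] [-1.79996396e+02 -2.48320584e-02 -6.09486787e+01] 2.7 [-10.3   3.2  89.8  -0.   87.  140.7]
```

View pics/rot1.png

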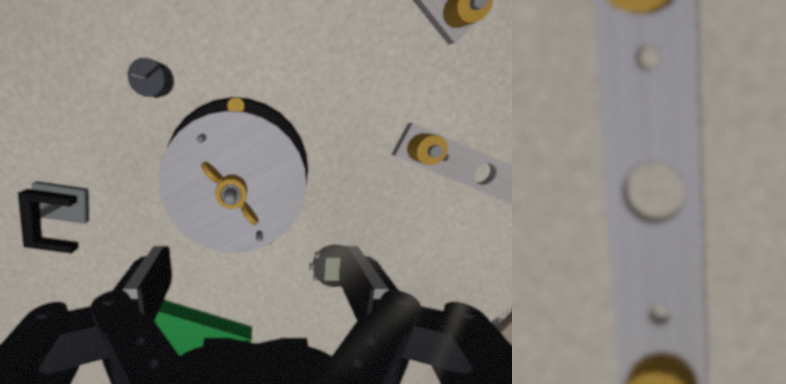

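Wrist view: stud tip at about (230,193), dowel tips (201,138) and (259,236), wing ends (206,168) and (252,219).

```bash
python3 - <<'E'
from h import *
D=np.load("rot1.npz");im,d,K,X=(D[k] for k in("im","d","K","X"))
s=telemetry.sense();print(s["tool_pos"])
g=cv2.cvtColor(im,cv2.COLOR_RGB2GRAY).astype(float)
def dark(u,v,r,lo):
    w=np.clip(lo-g[v-r:v+r+1,u-r:u+r+1],0,None);yy,xx=np.indices(w.shape)
    return u-r+(w*xx).sum()/w.sum(),v-r+(w*yy).sum()/w.sum()
a=dark(201,138,8,110);b=dark(259,236,8,110)
print("px",a,b,g[130:147,201].astype(int))
A=ray(*a,92,K,X);B=ray(*b,92,K,X);print("dowels",A,B,np.linalg.norm(A-B),"mid",(A+B)/2,np.degrees(np.arctan2(*(A-B)[1::-1])))
hsv=cv2.cvtColor(im,cv2.COLOR_RGB2HSV)
m=((hsv[...,0]>8)&(hsv[...,0]<28)&(hsv[...,1]>110)).astype(np.uint8)
m[:150]=0;m[240:]=0;m[:,:190]=0;m[:,280:]=0
P=cloud(d,K,X);uv=np.argwhere(m)[:,::-1]
W=np.array([ray(u,v,108,K,X) for u,v in uv]);c=W.mean(0)
r=cv2.minAreaRect(W[:,:2].astype(np.float32));print("nut",c,r)
dd=W-c;far=dd[np.hypot(dd[:,0],dd[:,1])>19];_,V=np.linalg.eigh(np.cov(far[:,:2].T));print("wing ang",np.degrees(np.arctan2(V[1,1],V[0,1])))
z=P[m>0];print("z pct",np.percentile(z[:,2],[5,25,50,75,95]))
# disc
q=abs(P[...,2]-80)<3; n,l,st,cc=cv2.connectedComponentsWithStats(q.astype(np.uint8));i=1+st[1:,4].argmax()
ct=max(cv2.findContours((l==i).astype(np.uint8),0,1)[0],key=len)[:,0];R=np.array([ray(u,v,80,K,X)[:2] for u,v in ct],np.float32);print("disc",cv2.fitEllipse(R),cv2.minEnclosingCircle(R))
q=abs(P[...,2]-119)<3; q[:150]=0;q[240:]=0;q[:,:190]=0;q[:,280:]=0
print("stud tip pts",q.sum(),P[q].mean(0) if q.any() else 0)
E
```

```text
[570.37372942 -51.67633138 231.41073138]
px (np.float64(202.37822671156005), np.float64(136.69584736251403)) (np.float64(258.8959706959707), np.float64(234.17655677655677)) [152 153 145 125  97  79  77  89  99 105 105 107 122 141 151 154 154]
dowels [634.80499115 -65.38441441  92.        ] [536.77407911  -1.62098481  92.        ] 116.94372437008579 mid [585.78953513 -33.50269961  92.        ] -33.04166986256893
nut [587.35135955 -34.95075139 108.        ] ((585.0694580078125, -33.1217155456543), (30.25452423095703, 74.257080078125), 50.959476470947266)
wing ang 159.01667027096138
z pct [ 98.10392639 103.18139241 104.14731898 108.73310848 112.48325446]
disc ((585.30224609375, -31.121912002563477), (154.11187744140625, 154.46688842773438), 8.811243057250977) ((585.1785888671875, -31.125032424926758), 77.83760833740234)
stud tip pts 121 [585.62679825 -31.78753978 118.67432407]
```

```bash
python3 - <<'E'
from h import *
goto(585.3,-31.8,131.4,-54,3)
E
```

```text
from [570.4 -51.7 231.4] -60.97 d [  14.9   19.9 -100. ] dyaw 6.97
[[-0.068, -0.151, 0.667, 0, 0, np.float64(-0.0065)], [-0.061, -0.154, 0.667, 0, 0, np.float64(-0.0065)], [-0.055, -0.156, 0.667, 0, 0, np.float64(-0.0065)]]
```

```bash
python3 -m jog '[[[-0.07,-0.15,0.67,0,0,-0.0065,0.6],[-0.06,-0.155,0.67,0,0,-0.0065,0.6],[-0.055,-0.155,0.67,0,0,-0.0065,0.6],[0,0,0,0,0,0,0.6],[0,0,0,0,0,0,0.6],[0,0,0,0,0,0,0.6]]]' 30
python3 - <<'E'
from h import *
s=telemetry.sense();im,d,K,X=grab("wrist");np.savez("rot2.npz",im=im,d=d,K=K,X=X)
save(im,"rot2.png");print(s["tool_pos"],s["tcp_rot"],s["ft_force"],s["joint_pos"])
P=cloud(d,K,X)
q=abs(P[...,2]-119)<3; q[:,:200]=0;q[:,310:]=0;q[:100]=0
print("stud tip pts",q.sum(),P[q].mean(0), (P[q].max(0)+P[q].min(0))/2)
E
```

```text
time: 3.5
tool_pos: [586.6, -31.2, 133.1]
tcp_rot: [-179.9, -0.1, -53.9]
ft_force: [0.3, 0.3, 0.1]
finger_gap: 51.4
[586.59542873 -31.24588675 133.06096885] [-1.79866830e+02 -1.34150448e-01 -5.39477284e+01] [0.26789466 0.32922618 0.05095843] [-8.04701126e+00  9.14764510e+00  9.38673703e+01 -3.76371697e-03
  7.67959947e+01  1.35901415e+02]
stud tip pts 276 [586.03794002 -31.9227483  118.67971127] [585.36330645 -30.9961771  118.51674326]
```

View pics/rot2.png

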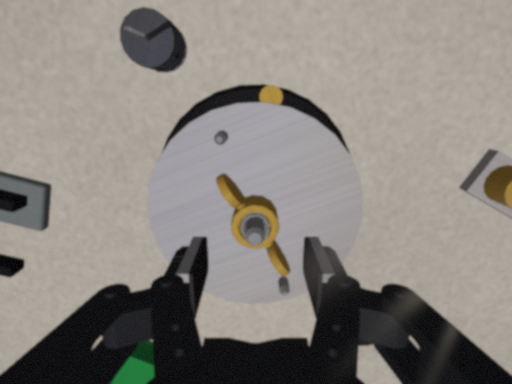

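Fingers straddle the nut (tips at x≈206 and 304, stud at (255,230)), with the wings about 30° off the tool x axis. I'll descend and grip lightly.

```bash
python3 -m jog '[[[0,0.01,0.49,0,0,0,0.6],[0,0,0.49,0,0,0,0.6],[0,0,0,0,0,0,0.6],[0,0,0,0,0,0,0]]]' 30; python3 -m jog '[[[0,0,0,0,0,0,0],[0,0,0,0,0,0,0],[0,0,0,0,0,0,0]]]'
```

```text
time: 4.05
tool_pos: [585.9, -31.0, 83.4]
tcp_rot: [-179.9, -0.1, -53.9]
ft_force: [-0.6, 1.0, 2.4]
finger_gap: 34.1
time: 4.42
tool_pos: [586.1, -31.0, 83.3]
tcp_rot: [-179.9, -0.1, -53.9]
ft_force: [0.8, 0.4, 6.3]
finger_gap: 33.9
```

```bash
python3 -m jog '[[[0,0,-0.003,0,0,-0.0278,0],[0,0,-0.003,0,0,-0.0278,0],[0,0,-0.004,0,0,-0.0278,0],[0,0,-0.003,0,0,-0.0278,0]]]'
python3 - <<'E'
from h import *
s=telemetry.sense();im,d,K,X=grab("wrist");print(s["wrist_torque"],s["ft_force"])
hsv=cv2.cvtColor(im,cv2.COLOR_RGB2HSV);save(im,"rot3.png")
m=((hsv[...,0]>8)&(hsv[...,0]<28)&(hsv[...,1]>110)).astype(np.uint8)
m[:,:190]=0;m[:,320:]=0
n,l,st,c=cv2.connectedComponentsWithStats(m)
for i in range(1,n):
    if st[i,4]>60: print(st[i],c[i].round(0), cv2.minAreaRect(np.argwhere(l==i)[:,::-1].astype(np.float32)))
E
```

```text
time: 4.92
tool_pos: [586.2, -31.1, 83.9]
tcp_rot: [-180.0, -0.2, -13.5]
ft_force: [0.8, -0.4, 6.4]
finger_gap: 33.8
[ 0.00173765 -0.09435388 -0.00517675] [ 0.7957429  -0.41167681  6.42181215]
[ 204  199   98  132 3907] [253. 256.] ((254.42816162109375, 263.96075439453125), (148.54388427734375, 66.42945861816406), 73.66395568847656)
```

View pics/rot3.png

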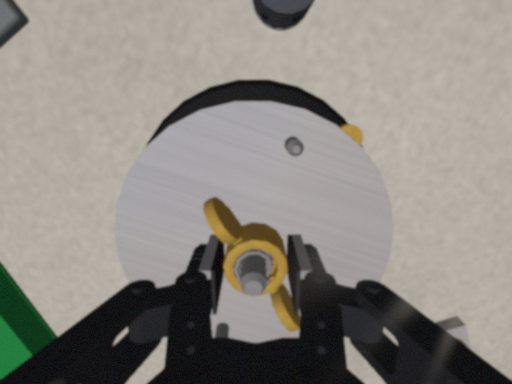

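The nut turned with the gripper: its wings are at the same angle in the tool view. I'll continue the stroke.

```bash
python3 -m jog '[[[0,0,-0.0033,0,0,-0.0278,0],[0,0,-0.0033,0,0,-0.0278,0],[0,0,-0.0033,0,0,-0.0278,0],[0,0,-0.0033,0,0,-0.0278,0],[0,0,-0.0033,0,0,-0.0278,0],[0,0,-0.0033,0,0,-0.0278,0],[0,0,-0.0033,0,0,-0.0278,0],[0,0,-0.0033,0,0,-0.0278,0],[0,0,-0.0033,0,0,-0.0278,0],[0,0,-0.0033,0,0,-0.0278,0],[0,0,-0.0033,0,0,-0.0278,0],[0,0,-0.0033,0,0,-0.0278,0]]]'
python3 -m jog '[[[0,0,-0.0033,0,0,-0.0278,0],[0,0,-0.0033,0,0,-0.0278,0],[0,0,-0.0033,0,0,-0.0278,0],[0,0,-0.0033,0,0,-0.0278,0],[0,0,-0.0033,0,0,-0.0278,0],[0,0,-0.0033,0,0,-0.0278,0],[0,0,-0.0033,0,0,-0.0278,0],[0,0,-0.0033,0,0,-0.0278,0],[0,0,-0.0033,0,0,-0.0278,0],[0,0,-0.0033,0,0,-0.0278,0],[0,0,-0.0033,0,0,-0.0278,0],[0,0,-0.0033,0,0,-0.0278,0]]]'
python3 -c "
from h import *
s=telemetry.sense();print(s['joint_pos'].round(1),s['wrist_torque'])"
```

```text
time: 6.48
tool_pos: [586.1, -30.7, 85.9]
tcp_rot: [179.9, 0.0, 106.6]
ft_force: [0.5, 1.3, 6.9]
finger_gap: 33.8
time: 7.98
tool_pos: [586.1, -30.9, 87.9]
tcp_rot: [-179.9, 0.1, -133.3]
ft_force: [1.3, 0.3, 6.1]
finger_gap: 34.5
[  -8.    11.8   95.9    0.    72.2 -144.7] [ 0.04481139 -0.08359642 -0.02748125]
```

```bash
python3 -m jog '[[[0,0,0,0,0,0,0.6],[0,0,0,0,0,0,0.6],[0,0,-0.5,0,0,0,0.6],[0,0,-0.4,0,0,0,0.6],[0,0,0,0,0,0.0297,0.6],[0,0,0,0,0,0.0297,0.6],[0,0,0,0,0,0.0297,0.6],[0,0,0,0,0,0.0297,0.6],[0,0,0,0,0,0.0297,0.6],[0,0,0,0,0,0.0297,0.6],[0,0,0,0,0,0.0297,0.6],[0,0,0,0,0,0.0297,0.6]]]'
python3 -m jog '[[[0,0,0,0,0,0.0297,0.6],[0,0,0,0,0,0.0297,0.6],[0,0,0,0,0,0.0297,0.6],[0,0,0,0,0,0.0297,0.6],[0,0,0,0,0,0.0297,0.6],[0,0,0,0,0,0.0297,0.6],[0,0,0,0,0,0.0297,0.6],[0,0,0,0,0,0.0297,0.6],[0,0,0,0,0,0.0297,0.6],[0,0,0,0,0,0.0297,0.6]]]'
python3 -m jog '[[[0,0,0,0,0,0.0297,0.6],[0,0,0,0,0,0.0297,0.6],[0,0,0,0,0,0.0297,0.6],[0,0,0,0,0,0.0297,0.6],[0,0,0,0,0,0.0297,0.6],[0,0,0,0,0,0.0297,0.6],[0,0,0,0,0,0.0297,0.6],[0,0,0,0,0,0.0297,0.6],[0,0,0,0,0,0.0297,0.6],[0,0,0,0,0,0,0.6]]]'
python3 - <<'E'
from h import *
s=telemetry.sense();im,d,K,X=grab("wrist");print(s['joint_pos'].round(1),s["ft_force"]);save(im,"rot4.png")
E
```

```text
time: 9.48
tool_pos: [585.1, -30.9, 131.9]
tcp_rot: [180.0, 0.0, 140.4]
ft_force: [-0.5, -0.3, 0.5]
finger_gap: 51.0
time: 10.72
tool_pos: [585.1, -30.9, 131.9]
tcp_rot: [180.0, -0.0, 33.4]
ft_force: [-0.5, -0.2, 0.2]
finger_gap: 51.5
time: 11.98
tool_pos: [585.1, -30.9, 131.8]
tcp_rot: [-180.0, -0.0, -62.4]
ft_force: [-0.3, 0.3, 0.0]
finger_gap: 51.0
[ -8.    9.1  94.   -0.   76.8 144.3] [-0.34646035  0.32013615  0.02800373]
```

View pics/rot4.png

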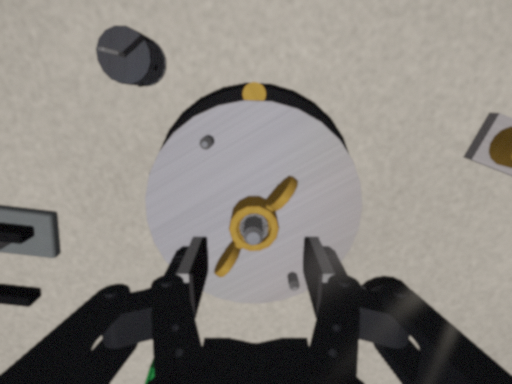

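Wings are mirrored, about 39° off tool x, and clear of the fingers. Second stroke.

```bash
python3 -m jog '[[[0,0,0.44,0,0,0,0.6],[0,0,0.44,0,0,0,0.6],[0,0,0,0,0,0,0.3],[0,0,0,0,0,0,0],[0,0,0,0,0,0,0],[0,0,0,0,0,0,0]]]' 30
python3 -m jog '[[[0,0,-0.0036,0,0,-0.0297,0],[0,0,-0.0036,0,0,-0.0297,0],[0,0,-0.0036,0,0,-0.0297,0],[0,0,-0.0036,0,0,-0.0297,0],[0,0,-0.0036,0,0,-0.0297,0],[0,0,-0.0036,0,0,-0.0297,0],[0,0,-0.0036,0,0,-0.0297,0],[0,0,-0.0036,0,0,-0.0297,0],[0,0,-0.0036,0,0,-0.0297,0]]]'
python3 -m jog '[[[0,0,-0.0036,0,0,-0.0297,0],[0,0,-0.0036,0,0,-0.0297,0],[0,0,-0.0036,0,0,-0.0297,0],[0,0,-0.0036,0,0,-0.0297,0],[0,0,-0.0036,0,0,-0.0297,0],[0,0,-0.0036,0,0,-0.0297,0],[0,0,-0.0036,0,0,-0.0297,0],[0,0,-0.0036,0,0,-0.0297,0],[0,0,-0.0036,0,0,-0.0297,0]]]'
python3 -m jog '[[[0,0,-0.0036,0,0,-0.0297,0],[0,0,-0.0036,0,0,-0.0297,0],[0,0,-0.0036,0,0,-0.0297,0],[0,0,-0.0036,0,0,-0.0297,0],[0,0,-0.0036,0,0,-0.0297,0],[0,0,-0.0036,0,0,-0.0297,0],[0,0,-0.0036,0,0,-0.0297,0],[0,0,-0.0036,0,0,-0.0297,0],[0,0,-0.0036,0,0,-0.0297,0]]]'
```

```text
time: 12.78
tool_pos: [585.0, -30.4, 87.5]
tcp_rot: [-180.0, 0.0, -62.3]
ft_force: [2.0, 4.5, -6.2]
finger_gap: 33.9
time: 13.9
tool_pos: [584.5, -31.4, 89.1]
tcp_rot: [180.0, 0.1, 34.3]
ft_force: [-0.1, -0.4, -5.4]
finger_gap: 33.5
time: 15.02
tool_pos: [585.5, -31.6, 90.9]
tcp_rot: [180.0, 0.1, 130.5]
ft_force: [4.9, -0.6, -7.1]
finger_gap: 33.4
time: 16.15
tool_pos: [586.8, -30.8, 92.8]
tcp_rot: [-179.8, 0.2, -133.3]
ft_force: [10.1, 4.5, -11.9]
finger_gap: 33.5
```

```bash
python3 -m jog '[[[0,0,0,0,0,0,0.6],[0,0,0,0,0,0,0.6],[0,0,-0.5,0,0,0,0.6],[0,0,-0.4,0,0,0,0.6],[0,0,0,0,0,0.0293,0.6],[0,0,0,0,0,0.0293,0.6],[0,0,0,0,0,0.0293,0.6],[0,0,0,0,0,0.0293,0.6],[0,0,0,0,0,0.0293,0.6],[0,0,0,0,0,0.0293,0.6],[0,0,0,0,0,0.0293,0.6],[0,0,0,0,0,0.0293,0.6]]]'
python3 -m jog '[[[0,0,0,0,0,0.0293,0.6],[0,0,0,0,0,0.0293,0.6],[0,0,0,0,0,0.0293,0.6],[0,0,0,0,0,0.0293,0.6],[0,0,0,0,0,0.0293,0.6],[0,0,0,0,0,0.0293,0.6],[0,0,0,0,0,0.0293,0.6],[0,0,0,0,0,0.0293,0.6]]]'
python3 -m jog '[[[0,0,0,0,0,0.0293,0.6],[0,0,0,0,0,0.0293,0.6],[0,0,0,0,0,0.0293,0.6],[0,0,0,0,0,0.0293,0.6],[0,0,0,0,0,0.0293,0.6],[0,0,0,0,0,0.0293,0.6],[0,0,0,0,0,0.0293,0.6],[0,0,0,0,0,0.0293,0.6],[0,0,0,0,0,0,0.6]]]'
python3 - <<'E'
from h import *
s=telemetry.sense();im,d,K,X=grab("wrist");print(s['joint_pos'].round(1),s["ft_force"]);save(im,"rot5.png")
P=cloud(d,K,X)
hsv=cv2.cvtColor(im,cv2.COLOR_RGB2HSV);m=((hsv[...,0]>8)&(hsv[...,0]<28)&(hsv[...,1]>110)).astype(np.uint8)
m[:140]=0;m[:,:190]=0;m[:,320:]=0;m[300:]=0
n,l,st,c=cv2.connectedComponentsWithStats(m);i=1+st[1:,4].argmax();print(st[i],c[i])
Q=P[l==i];print("z",np.percentile(Q[:,2],[50,75,95]))
q=abs(P[...,2]-119)<2.5; q[:,:200]=0;q[:,310:]=0;q[:140]=0;q&=(m==0)
print("tip",q.sum(),P[q].mean(0))
E
python3 -c "
import cv2;a=cv2.imread('pics/rot5.png')[140:320,150:360];cv2.imwrite('pics/rot5c.png',a)"
```

```text
time: 17.65
tool_pos: [585.3, -31.1, 138.3]
tcp_rot: [180.0, 0.1, 141.5]
ft_force: [-1.0, -0.2, 0.1]
finger_gap: 51.2
time: 18.65
tool_pos: [585.3, -31.1, 138.3]
tcp_rot: [179.9, -0.0, 57.1]
ft_force: [-0.7, -0.2, 0.4]
finger_gap: 51.3
time: 19.77
tool_pos: [585.3, -31.1, 138.1]
tcp_rot: [-180.0, -0.1, -26.8]
ft_force: [-0.2, 0.2, -0.1]
finger_gap: 51.3
[ -8.    8.8  93.7  -0.   77.4 108.8] [-0.1973723   0.15707718 -0.09803431]
[ 219  172   67  106 2257] [253.09481613 221.3650864 ]
z [113.21927104 117.04556123 121.84551814]
tip 282 [585.82347979 -31.2186054  118.88199562]
```

View pics/rot5c.png

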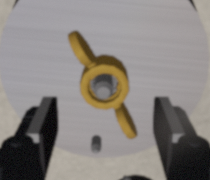

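```bash
python3 -m jog '[[[0,0,0.45,0,0,0,0.6],[0,0,0.45,0,0,0,0.6],[0,0,0,0,0,0,0.3],[0,0,0,0,0,0,0],[0,0,0,0,0,0,0],[0,0,0,0,0,0,0]]]' 30
python3 -m jog '[[[0,0,-0.0035,0,0,-0.0293,0],[0,0,-0.0035,0,0,-0.0293,0],[0,0,-0.0035,0,0,-0.0293,0],[0,0,-0.0035,0,0,-0.0293,0],[0,0,-0.0035,0,0,-0.0293,0],[0,0,-0.0035,0,0,-0.0293,0],[0,0,-0.0035,0,0,-0.0293,0],[0,0,-0.0035,0,0,-0.0293,0]]]'
python3 -m jog '[[[0,0,-0.0035,0,0,-0.0293,0],[0,0,-0.0035,0,0,-0.0293,0],[0,0,-0.0035,0,0,-0.0293,0],[0,0,-0.0035,0,0,-0.0293,0],[0,0,-0.0035,0,0,-0.0293,0],[0,0,-0.0035,0,0,-0.0293,0],[0,0,-0.0035,0,0,-0.0293,0],[0,0,-0.0035,0,0,-0.0293,0]]]'
python3 -m jog '[[[0,0,-0.0035,0,0,-0.0293,0],[0,0,-0.0035,0,0,-0.0293,0],[0,0,-0.0035,0,0,-0.0293,0],[0,0,-0.0035,0,0,-0.0293,0],[0,0,-0.0035,0,0,-0.0293,0],[0,0,-0.0035,0,0,-0.0293,0],[0,0,-0.0035,0,0,-0.0293,0],[0,0,-0.0035,0,0,-0.0293,0]]]'
```

```text
time: 20.58
tool_pos: [584.1, -30.2, 92.4]
tcp_rot: [180.0, 0.1, -26.7]
ft_force: [-3.8, 3.7, -4.1]
finger_gap: 34.1
time: 21.58
tool_pos: [584.6, -31.7, 94.1]
tcp_rot: [180.0, 0.1, 58.0]
ft_force: [-1.8, -2.9, -4.9]
finger_gap: 33.9
time: 22.58
tool_pos: [587.2, -32.3, 96.4]
tcp_rot: [179.9, 0.3, 142.3]
ft_force: [9.2, -2.7, -11.5]
finger_gap: 34.2
time: 23.58
tool_pos: [586.6, -28.5, 98.3]
tcp_rot: [-180.0, 0.3, -133.2]
ft_force: [3.8, 12.0, -1.5]
finger_gap: 34.0
```

```bash
python3 -m jog '[[[0,0,0,0,0,0,0.6],[0,0,0,0,0,0,0.6],[0,0,-0.5,0,0,0,0.6],[0,0,-0.4,0,0,0,0.6],[0,0,0,0,0,0.0284,0.6],[0,0,0,0,0,0.0284,0.6],[0,0,0,0,0,0.0284,0.6],[0,0,0,0,0,0.0284,0.6],[0,0,0,0,0,0.0284,0.6],[0,0,0,0,0,0.0284,0.6],[0,0,0,0,0,0.0284,0.6],[0,0,0,0,0,0.0284,0.6]]]'
python3 -m jog '[[[0,0,0,0,0,0.0284,0.6],[0,0,0,0,0,0.0284,0.6],[0,0,0,0,0,0.0284,0.6],[0,0,0,0,0,0.0284,0.6],[0,0,0,0,0,0.0284,0.6],[0,0,0,0,0,0.0284,0.6],[0,0,0,0,0,0,0.6],[0,0,0,0,0,0,0.6]]]'
python3 - <<'E'
from h import *
s=telemetry.sense();im,d,K,X=grab("wrist");print(s['joint_pos'].round(1),s["tool_pos"]);save(im,"rot6.png")
P=cloud(d,K,X)
hsv=cv2.cvtColor(im,cv2.COLOR_RGB2HSV);m=((hsv[...,0]>8)&(hsv[...,0]<28)&(hsv[...,1]>110)).astype(np.uint8)
m[:140]=0;m[:,:190]=0;m[:,320:]=0;m[300:]=0
n,l,st,c=cv2.connectedComponentsWithStats(m);i=1+st[1:,4].argmax();print(st[i],c[i])
Q=P[l==i];print("z",np.percentile(Q[:,2],[50,75,95]))
q=abs(P[...,2]-119)<2.5; q[:,:200]=0;q[:,310:]=0;q[:140]=0;q&=(m==0)
print("tip",q.sum(),P[q].mean(0))
save(im[140:320,150:360],"rot6c.png")
E
```

```text
time: 25.08
tool_pos: [585.5, -31.2, 142.5]
tcp_rot: [180.0, 0.1, 144.1]
ft_force: [-0.2, -0.6, 0.5]
finger_gap: 51.0
time: 26.08
tool_pos: [585.2, -31.0, 142.0]
tcp_rot: [180.0, 0.0, 83.4]
ft_force: [0.1, -0.1, 0.4]
finger_gap: 51.3
[-8.   8.6 93.5 -0.  77.9 -1.4] [585.22978882 -31.01461752 141.98239663]
[ 232  165   47  118 2058] [254.89698737 221.68707483]
z [117.3559861  120.31467301 126.14182018]
tip 327 [585.58697284 -30.68809892 118.52893576]
```

View pics/rot6c.png

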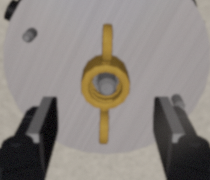

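Wings are aligned with the tool and the nut is still upright on the stud. Final stroke, then lift.

```bash
python3 -m jog '[[[0,0,0.44,0,0,0,0.6],[0,0,0.44,0,0,0,0.6],[0,0,0,0,0,0,0.3],[0,0,0,0,0,0,0],[0,0,0,0,0,0,0],[0,0,0,0,0,0,0]]]' 40
python3 -m jog '[[[0,0,-0.0036,0,0,-0.0297,0],[0,0,-0.0036,0,0,-0.0297,0],[0,0,-0.0036,0,0,-0.0297,0],[0,0,-0.0036,0,0,-0.0297,0],[0,0,-0.0036,0,0,-0.0297,0],[0,0,-0.0036,0,0,-0.0297,0],[0,0,-0.0036,0,0,-0.0297,0]]]'
python3 -m jog '[[[0,0,-0.0036,0,0,-0.0297,0],[0,0,-0.0036,0,0,-0.0297,0],[0,0,-0.0036,0,0,-0.0297,0],[0,0,-0.0036,0,0,-0.0297,0],[0,0,-0.0036,0,0,-0.0297,0],[0,0,-0.0036,0,0,-0.0297,0],[0,0,0,0,0,0,0]]]'
```

```text
time: 26.88
tool_pos: [585.3, -30.9, 98.2]
tcp_rot: [179.9, -0.0, 83.2]
ft_force: [-0.3, -0.4, -1.0]
finger_gap: 31.0
time: 27.75
tool_pos: [585.8, -31.1, 99.6]
tcp_rot: [180.0, 0.1, 158.4]
ft_force: [3.3, -0.1, -0.9]
finger_gap: 30.4
time: 28.62
tool_pos: [585.5, -30.7, 100.4]
tcp_rot: [-180.0, 0.1, -137.9]
ft_force: [1.5, 1.2, -0.7]
finger_gap: 30.8
```

```bash
python3 -m jog '[[[0,0,-0.06,0,0,0,0],[0,0,-0.06,0,0,0,0],[0,0,0,0,0,0,0]]]'
python3 - <<'E'
from h import *
s=telemetry.sense();im,d,K,X=grab("wrist");save(im[150:],"rot7.png")
P=cloud(d,K,X);print(s["ft_force"],s["wrist_torque"])
hsv=cv2.cvtColor(im,cv2.COLOR_RGB2HSV);m=((hsv[...,0]>8)&(hsv[...,0]<28)&(hsv[...,1]>110)).astype(np.uint8)
m[:140]=0;m[:,:190]=0;m[:,320:]=0
Q=P[m>0];print("z",np.percentile(Q[:,2],[50,75,95]))
goto(507,275,175,143,9,pos0=s["tool_pos"]+[0,0,60],yaw0=222)
goto(507,275,175,222,7,pos0=s["tool_pos"]+[0,0,60],yaw0=222)
E
```

```text
time: 29.0
tool_pos: [584.9, -30.9, 106.2]
tcp_rot: [-180.0, -0.0, -137.9]
ft_force: [-1.2, 0.7, -1.3]
finger_gap: 30.4
[-1.16487479  0.71673525 -1.29662372] [ 0.13508245 -0.01487932 -0.01166   ]
z [127.25432709 128.77771965 136.23925889]
from [584.9 -30.9 166.2] 222 d [-77.9 305.9   8.8] dyaw -79
[[-0.326, 0.621, -0.02, 0, 0, 0.0244], [-0.228, 0.664, -0.02, 0, 0, 0.0244], [-0.124, 0.691, -0.02, 0, 0, 0.0244], [-0.017, 0.701, -0.02, 0, 0, 0.0244], [0.09, 0.696, -0.02, 0, 0, 0.0244], [0.195, 0.674, -0.02, 0, 0, 0.0244], [0.296, 0.636, -0.02, 0, 0, 0.0244], [0.39, 0.583, -0.02, 0, 0, 0.0244], [0.474, 0.517, -0.02, 0, 0, 0.0244]]
from [584.9 -30.9 166.2] 222 d [-77.9 305.9   8.8] dyaw 0
[[-0.419, 0.799, -0.025, 0, 0, -0.0], [-0.419, 0.799, -0.025, 0, 0, -0.0], [-0.419, 0.799, -0.025, 0, 0, -0.0], [-0.419, 0.799, -0.025, 0, 0, -0.0], [-0.419, 0.799, -0.025, 0, 0, -0.0], [-0.419, 0.799, -0.025, 0, 0, -0.0], [-0.419, 0.799, -0.025, 0, 0, -0.0]]
```

```bash
python3 -m jog '[[[0,0,-0.5,0,0,0,0],[0,0,-0.7,0,0,0,0],[-0.42,0.8,-0.02,0,0,0,0],[-0.42,0.8,-0.02,0,0,0,0],[-0.42,0.8,-0.02,0,0,0,0],[-0.42,0.8,0,0,0,0,0],[-0.42,0.8,0,0,0,0,0],[-0.42,0.8,0,0,0,0,0],[-0.42,0.8,0,0,0,0,0],[0,0,0,0,0,0,0]]]'
python3 -m jog '[[[0,0,0,0,0,0,0]]]'
```

```text
time: 30.3
tool_pos: [504.6, 277.8, 168.7]
tcp_rot: [180.0, -0.0, -137.6]
ft_force: [0.4, 0.2, -1.0]
finger_gap: 30.6
time: 30.42
tool_pos: [505.7, 274.8, 168.6]
tcp_rot: [-180.0, -0.0, -137.8]
ft_force: [-0.0, -0.5, -0.7]
finger_gap: 30.5
```

```bash
python3 -m jog '[[[0,0,0.95,0,0,0,0],[0,0,0.95,0,0,0,0],[0,0,0.95,0,0,0,0],[0,0,0.2,0,0,0,0],[0,0,0.12,0,0,0,0],[0,0,0,0,0,0,0]]]'
```

```text
time: 31.18
tool_pos: [507.3, 275.6, 12.1]
tcp_rot: [-179.9, 0.1, -137.8]
ft_force: [0.2, 0.2, -1.2]
finger_gap: 30.7
```

```bash
python3 -m jog '[[[0,0,0.06,0,0,0,0],[0,0,0.03,0,0,0,0],[0,0,0,0,0,0,0]]]'
```

```text
time: 31.55
tool_pos: [505.9, 275.4, 6.1]
tcp_rot: [-180.0, 0.0, -137.8]
ft_force: [0.0, 1.4, -1.4]
finger_gap: 30.9
```

```bash
python3 -m jog '[[[0,0,0,0,0,0,0.5],[0,0,0,0,0,0,0.6],[0,0,0,0,0,0,0.6],[0,0,-0.6,0,0,0,0.6],[0,0,-0.9,0,0,0,1],[0,0,-0.9,0,0,0,1],[0,0,-0.9,0,0,0,1]]]'
python3 - <<'E'
from h import *
s=telemetry.sense();im,d,K,X=grab("wrist");save(im,"tray.png")
P=cloud(d,K,X)
hsv=cv2.cvtColor(im,cv2.COLOR_RGB2HSV);m=((hsv[...,0]>8)&(hsv[...,0]<28)&(hsv[...,1]>110)).astype(np.uint8)
Q=P[m>0];print("nut?",len(Q),np.median(Q,0),np.percentile(Q[:,2],[5,95]))
D=np.load("bar1.npz");im,d,K,X=(D[k] for k in("im","d","K","X"))
g=cv2.cvtColor(im,cv2.COLOR_RGB2GRAY)
P=cloud(d,K,X)
m=((abs(P[...,2]-12)<3.5)).astype(np.uint8);m[:40]=0;m[250:]=0;m[:,:180]=0;m[:,260:]=0
W=P[m>0];r=cv2.minAreaRect(W[:,:2].astype(np.float32));print("bar rect",m.sum(),r)
for n,u,v,rad in(("c",222,160,14),("h1",219,111,7),("h2",224,205,7)):
    w=g[v-rad:v+rad+1,u-rad:u+rad+1]
    c=cv2.HoughCircles(cv2.resize(w,None,fx=6,fy=6,interpolation=cv2.INTER_CUBIC),cv2.HOUGH_GRADIENT,1,200,param1=60,param2=8,minRadius=int(rad*2),maxRadius=int(rad*6))
    if c is not None:
        x,y,R=c[0,0]; q=(u-rad+(x+.5)/6-.5,v-rad+(y+.5)/6-.5);print(n,q,R/6,ray(*q,12,K,X))
E
```

```text
time: 32.42
tool_pos: [505.7, 275.2, 172.3]
tcp_rot: [-180.0, 0.0, -137.8]
ft_force: [0.3, -0.6, 0.2]
finger_gap: 85.6
nut? 813 [504.87205516 271.87496118  25.63937063] [ 18.08246415 248.67895486]
bar rect 4653 ((552.2001342773438, -330.8407897949219), (44.238014221191406, 240.15309143066406), 76.54676055908203)
c (np.float32(222.16667), np.float32(158.0)) 10.099999 [ 554.51122232 -332.22765308   12.        ]
```

```bash
python3 - <<'E'
from h import *
goto(552,-331,190,166.5,11,yaw0=222.2)
E
```

```text
from [508.8 276.6 179.9] 222.2 d [  43.2 -607.6   10.1] dyaw -55.7
[[0.684, -0.871, -0.018, 0, 0, 0.0141], [0.604, -0.928, -0.018, 0, 0, 0.0141], [0.52, -0.978, -0.018, 0, 0, 0.0141], [0.432, -1.02, -0.018, 0, 0, 0.0141], [0.34, -1.054, -0.018, 0, 0, 0.0141], [0.246, -1.08, -0.018, 0, 0, 0.0141], [0.149, -1.097, -0.018, 0, 0, 0.0141], [0.052, -1.106, -0.018, 0, 0, 0.0141], [-0.046, -1.107, -0.018, 0, 0, 0.0141], [-0.143, -1.098, -0.018, 0, 0, 0.0141], [-0.24, -1.081, -0.018, 0, 0, 0.0141]]
```

```bash
python3 -m jog '[[[0.62,-0.79,-0.02,0,0,0.0129,1],[0.56,-0.84,-0.02,0,0,0.0129,1],[0.49,-0.88,-0.02,0,0,0.0129,1],[0.42,-0.92,-0.02,0,0,0.0129,1],[0.34,-0.95,-0.02,0,0,0.0129,1],[0.26,-0.98,-0.02,0,0,0.0129,1],[0.18,-1,-0.02,0,0,0.0129,1],[0.1,-1,-0.02,0,0,0.0129,1],[0.02,-1,-0.02,0,0,0.0129,1],[-0.08,-1,-0.02,0,0,0.0129,1],[-0.16,-1,0,0,0,0.0129,1],[-0.24,-1,0,0,0,0.0129,1]]]'
python3 - <<'E'
from h import *
goto(552.2,-331,150,166.5,2)
E
```

```text
time: 33.98
tool_pos: [549.8, -330.7, 180.6]
tcp_rot: [180.0, 0.0, 166.3]
ft_force: [0.3, 0.8, 0.1]
finger_gap: 85.2
from [ 549.8 -330.7  180.6] 166.32 d [  2.4  -0.3 -30.6] dyaw 0.18
[[-0.024, 0.003, 0.306, 0, 0, np.float64(-0.0003)], [-0.024, 0.003, 0.306, 0, 0, np.float64(-0.0003)]]
```

```bash
python3 -m jog '[[[0,0,0.3,0,0,0,1],[0,0,0.3,0,0,0,1],[0,0,0,0,0,0,1],[0,0,0,0,0,0,1]]]'
cat > barm.py <<'E'
from h import *
def bar(fn,zt):
    s=telemetry.sense();im,d,K,X=grab("wrist");save(im,fn)
    P=cloud(d,K,X);print(s["tool_pos"].round(2),s["tcp_rot"].round(2),s["time"])
    return s,im,d,K,X,P
E
python3 - <<'E'
from barm import *
s,im,d,K,X,P=bar("bar2.png",12)
m=((abs(P[...,2]-12)<3.5)&(np.hypot(P[...,0]-552,P[...,1]+331)<140)).astype(np.uint8)
n,l,st,c=cv2.connectedComponentsWithStats(m);i=1+st[1:,4].argmax()
W=P[l==i];r=cv2.minAreaRect(W[:,:2].astype(np.float32));print("bar rect",st[i],r)
g=cv2.cvtColor(im,cv2.COLOR_RGB2GRAY)
c=cv2.HoughCircles(cv2.GaussianBlur(g,(3,3),0),cv2.HOUGH_GRADIENT,1,15,param1=80,param2=14,minRadius=3,maxRadius=25)
for x,y,R in c[0]:
    w=ray(x,y,12,K,X)
    if np.hypot(w[0]-552,w[1]+331)<80: print((x,y,R),w.round(1))
E
```

```text
time: 34.48
tool_pos: [550.0, -327.9, 150.9]
tcp_rot: [180.0, -0.0, 166.6]
ft_force: [0.1, -0.3, -0.6]
finger_gap: 85.6
[ 550.04 -327.93  150.9 ] [ 1.7999e+02 -1.0000e-02  1.6657e+02] 34.475
bar rect [ 230   53   50  233 7128] ((552.2806396484375, -330.23065185546875), (44.11104202270508, 240.43605041503906), 76.5770492553711)
(np.float32(254.5), np.float32(183.5), np.float32(13.0)) [ 552.3 -330.    12. ]
(np.float32(254.5), np.float32(123.5), np.float32(5.2)) [ 494.8 -316.2   12. ]
```

View pics/bar2.png

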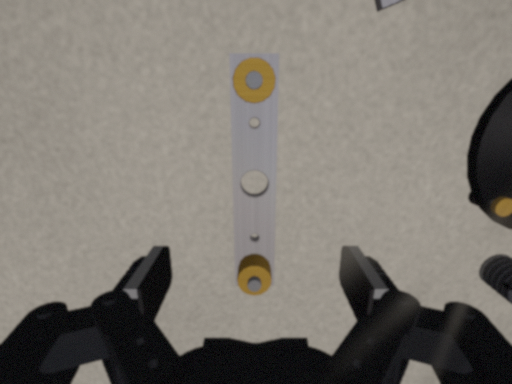

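Bar seen vertical in the picture at x≈254: centre hole (254,183), weights (254,80) and (255,280). Its world centre is (552.3, −330.1) at −13.4°, which matches the first look. I'll descend.

```bash
python3 -m jog '[[[-0.03,-0.016,0.8,0,0,0,1],[-0.025,-0.016,0.8,0,0,0,1],[0,0,0.8,0,0,0,1],[0,0,0,0,0,0,1],[0,0,0,0,0,0,0.75],[0,0,0,0,0,0,0.75]]]' 100
```

```text
time: 35.28
tool_pos: [553.9, -332.4, 33.9]
tcp_rot: [-179.9, 0.2, 166.5]
ft_force: [0.1, 0.2, -0.4]
finger_gap: 64.2
```

```bash
python3 -m jog '[[[0,0,0.4,0,0,0,0.75],[0,0,0.267,0,0,0,0.75],[0,0,0,0,0,0,0.75],[0,0,0,0,0,0,0.75]]]' 100; python3 -m jog '[[[0,0,0,0,0,0,0.75]]]'
```

```text
time: 35.78
tool_pos: [551.8, -331.1, -3.0]
tcp_rot: [180.0, -0.1, 166.5]
ft_force: [0.4, -0.4, 0.2]
finger_gap: 63.8
time: 35.9
tool_pos: [552.2, -331.4, -2.3]
tcp_rot: [-180.0, 0.0, 166.5]
ft_force: [-0.2, -0.3, 0.1]
finger_gap: 64.0
```

```bash
python3 -m jog '[[[0,0,-0.03,0,0,0,0.6],[0,0,0,0,0,0,0.45],[0,0,0,0,0,0,0.3],[0,0,0,0,0,0,0.3],[0,0,0,0,0,0,0.3]]]' 100
python3 -c "
from h import *
for i in range(1): s=telemetry.sense();print(s['tool_pos'],s['tcp_rot'],s['ft_force'],s['wrist_torque'])"
```

```text
time: 36.52
tool_pos: [552.6, -331.2, 0.3]
tcp_rot: [180.0, 0.0, 166.5]
ft_force: [-2.5, 3.3, 7.9]
finger_gap: 41.2
[ 5.52619099e+02 -3.31195221e+02  3.26262125e-01] [1.79990668e+02 4.53415107e-02 1.66479962e+02] [-2.51398622  3.34697781  7.91809815] [ 0.60436147  0.37785066 -0.04630378]
```

```bash
python3 -m jog '[[[0,0,-0.2,0,0,0,0.3],[0,0,-0.4,0,0,0,0.3],[0,0,-0.8,0,0,0,0.3],[0,0,-0.9,0,0,0,0.3],[0,0,-0.7,0,0,0,0.3],[0,0,0,0,0,0,0.3],[0,0,0,0,0,0,0.3],[0,0,0,0,0,0,0.3]]]' 100
python3 - <<'E'
from barm import *
s,im,d,K,X,P=bar("held.png",0)
print(s["ft_force"],s["wrist_torque"])
R=Ro.from_euler("xyz",s["tcp_rot"],degrees=True).as_matrix();T=(P-s["tool_pos"])@R
g=cv2.cvtColor(im,cv2.COLOR_RGB2GRAY)
m=((abs(T[...,0])<125)&(abs(T[...,1])<30)&(T[...,2]>-20)&(T[...,2]<10)&(d>0))
print(m.sum(),np.percentile(T[m],[2,25,50,75,98],axis=0).round(1))
k=m&(T[...,0]>20)&(T[...,0]<75);A=np.c_[T[k][:,:2],np.ones(k.sum())];print("plane",np.linalg.lstsq(A,T[k][:,2],rcond=None)[0])
hsv=cv2.cvtColor(im,cv2.COLOR_RGB2HSV);b=((hsv[...,0]>8)&(hsv[...,0]<28)&(hsv[...,1]>110)).astype(np.uint8)
n,l,st,c=cv2.connectedComponentsWithStats(b)
for i in range(1,n):
    if st[i,4]>100: print("brass",st[i],c[i],np.median(T[l==i],0).round(1))
print(np.median(T[:, :][(d>0)&(T[...,0]>112)&(abs(T[...,1])<20)&(T[...,2]<15)],0) )
save(np.vstack([im]),"held.png")
E
```

```text
time: 37.52
tool_pos: [550.6, -330.3, 145.9]
tcp_rot: [179.9, -0.3, 166.5]
ft_force: [0.0, -0.3, -8.4]
finger_gap: 41.0
[ 550.61 -330.29  145.89] [179.9   -0.26 166.47] 37.525
[ 0.03162741 -0.32785348 -8.42072412] [0.0038832  0.01494848 0.01985471]
21893 [[-46.1 -22.3 -13.8]
 [ -7.6 -13.3 -12.6]
 [ 34.4  -0.5 -12.1]
 [ 62.3  12.  -11.7]
 [107.5  20.8  -6.7]]
plane [ 5.10850456e-04 -7.16097770e-04 -1.21587912e+01]
brass [ 202    0  107  100 6944] [254.76857719  47.34101382] [ 94.4  -0.9 -38.2]
brass [498 197  14  21 217] [506.00921659 206.84792627] [-17.  232.8 110. ]
[114.39605383  16.81236986 -12.40137345]
```

View pics/held.png

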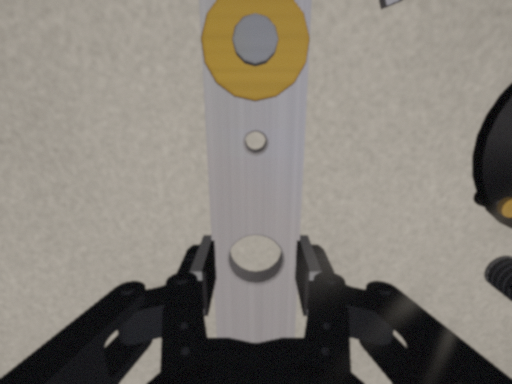

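```bash
python3 - <<'E'
from h import *
im=cv2.imread("pics/held.png")[...,::-1];g=cv2.cvtColor(im,cv2.COLOR_RGB2GRAY).astype(int)
print("col255 dowel",g[124:160,255]);print("row141",g[141,238:273]);print("col255 centre",g[228:284,255]);print("row252",g[252,224:290:1])
K=np.array(camera_params("wrist")["K"])
Rt=np.array([[0,-.952,-.306],[1,0,-.001],[.001,-.306,.952]]);o=np.array([77.33,.24,-143.18])
def tl(u,v,z=-12.16):
    r=Rt@np.linalg.solve(K,[u,v,1.]);return (o+r*(z-o[2])/r[2]).round(2)
for p in((255,130),(255,153),(244,141),(267,141),(255,235),(255,280),(229,255),(283,255),(212,240),(299,240)): print(p,tl(*p))
E
```

```text
col255 dowel [149 150 149 148 147 139 132 137 152 162 165 163 162 162 160 159 160 160
 160 162 163 163 164 162 146 118  90  77  91 110 126 136 144 147 150 147]
row141 [151 151 152 152 146 136 127 125 139 153 159 160 159 159 158 159 160 160
 159 160 160 162 162 162 161 158 142 118 107 120 134 145 150 150 153]
col255 centre [148 146 146 147 145 143 143 150 157 159 157 155 156 156 157 160 161 161
 160 161 160 160 159 159 158 158 160 160 160 158 156 156 158 159 161 160
 160 160 159 160 159 155 145 120  91  76  74  74  72  74  73  73  76  80
  96 118]
row252 [146 145 145 140 133 122 130 145 155 159 159 157 156 156 156 157 159 161
 162 162 160 160 159 157 158 157 158 157 154 155 156 158 160 160 160 158
 158 156 156 157 158 158 158 160 161 163 164 163 162 160 158 159 157 156
 154 148 131 112 116 132 142 147 148 147 147 150]
(255, 130) [ 6.396e+01  3.000e-02 -1.216e+01]
(255, 153) [ 5.371e+01  3.000e-02 -1.216e+01]
(244, 141) [ 59.12  -4.89 -12.16]
(267, 141) [ 59.12   5.4  -12.16]
(255, 235) [ 1.270e+01  1.000e-02 -1.216e+01]
(255, 280) [-13.3   -0.   -12.16]
(229, 255) [  1.48 -13.21 -12.16]
(283, 255) [  1.5   14.23 -12.16]
(212, 240) [  9.94 -21.47 -12.16]
(299, 240) [  9.96  21.98 -12.16]
```

```bash
python3 - <<'E'
from h import *
ax=np.array([585.6,-31.3])
for f in("rot1","rot2"):
    D=np.load(f+".npz");P=cloud(D["d"],D["K"],D["X"])
    r=np.hypot(P[...,0]-ax[0],P[...,1]-ax[1])
    res=[]
    for sgn,a0 in((1,-33),(-1,147)):
        c=ax+60*np.array([np.cos(np.radians(a0)),np.sin(np.radians(a0))])
        near=np.hypot(P[...,0]-c[0],P[...,1]-c[1])<9
        m=near&(P[...,2]>93.5)&(P[...,2]<99); Q=P[m]
        # side+top: extents
        m2=near&(P[...,2]>86); 
        uv=np.argwhere(m)[:,::-1]
        print(f,m.sum(),m2.sum(),Q.mean(0).round(2) if len(Q) else 0,"px",uv.mean(0) if len(Q) else 0)
        if len(Q): res.append(Q.mean(0))
    if len(res)==2: v=res[0]-res[1];print("mid",(res[0]+res[1])/2,"len",np.linalg.norm(v[:2]),"ang",np.degrees(np.arctan2(v[1],v[0])))
s=telemetry.sense();print(s["tool_pos"],s["tcp_rot"])
E
```

```text
rot1 37 66 [635.58 -63.55  95.53] px [200.16216216 138.45945946]
rot1 29 59 [5.3513e+02 3.5000e-01 9.5480e+01] px [259.37931034 237.79310345]
mid [585.35221907 -31.60087831  95.50111356] len 119.0589165208425 ang -32.46414863734176
rot2 97 147 [635.81 -63.68  95.35] px [219.94845361 137.93814433]
rot2 59 135 [5.3557e+02 4.8000e-01 9.5420e+01] px [284.6440678 290.6779661]
mid [585.69382188 -31.59901763  95.38643497] len 119.01229951271608 ang -32.62021992001529
[ 550.77752462 -330.40889713  146.13605402] [179.90660935  -0.23606131 166.46674013]
```

```bash
python3 - <<'E'
from h import *
goto(584.5,-31.2,146,147.4,8)
E
```

```text
from [ 550.8 -330.4  146.1] 166.47 d [ 3.370e+01  2.992e+02 -1.000e-01] dyaw -19.07
[[0.093, 0.747, 0.0, 0, 0, np.float64(0.0066)], [0.124, 0.742, 0.0, 0, 0, np.float64(0.0066)], [0.155, 0.737, 0.0, 0, 0, np.float64(0.0066)], [0.185, 0.73, 0.0, 0, 0, np.float64(0.0066)], [0.216, 0.721, 0.0, 0, 0, np.float64(0.0066)], [0.245, 0.712, 0.0, 0, 0, np.float64(0.0066)], [0.275, 0.701, 0.0, 0, 0, np.float64(0.0066)], [0.304, 0.689, 0.0, 0, 0, np.float64(0.0066)]]
```

```bash
python3 -m jog '[[[0.09,0.75,0,0,0,0.0066,0.3],[0.12,0.74,0,0,0,0.0066,0.3],[0.155,0.735,0,0,0,0.0066,0.3],[0.185,0.73,0,0,0,0.0066,0.3],[0.215,0.72,0,0,0,0.0066,0.3],[0.245,0.71,0,0,0,0.0066,0.3],[0.275,0.7,0,0,0,0.0066,0.3],[0.305,0.69,0,0,0,0.0066,0.3],[0,0,0,0,0,0,0.3],[0,0,0,0,0,0,0.3],[0,0,0,0,0,0,0.3],[0,0,0,0,0,0,0.3]]]'
cat > st.py <<'E'
from h import *
s=telemetry.sense();p=s["tool_pos"];a=np.radians(s["tcp_rot"][2]);d=np.array([584.5,-31.2])-p[:2]
print(p.round(2),s["tcp_rot"].round(2),s["ft_force"].round(1),s["wrist_torque"].round(2),"corr tool x,y units",((d[0]*np.cos(a)+d[1]*np.sin(a))/50).round(3),((d[0]*np.sin(a)-d[1]*np.cos(a))/50).round(3),"rz",((s["tcp_rot"][2]-147.4)/360).round(4))
E
python3 st.py
```

```text
time: 39.08
tool_pos: [585.8, -33.2, 148.8]
tcp_rot: [-180.0, -0.0, 147.4]
ft_force: [-0.0, 0.0, -7.3]
finger_gap: 41.5
[585.8  -33.19 148.79] [-1.7999e+02 -1.0000e-02  1.4740e+02] [-0.   0.  -7.3] [-0.02 -0.02  0.01] corr tool x,y units 0.043 0.02 rz -0.0
```

```bash
python3 -m jog '[[[0.043,0.02,0.2,0,0,0,0.3],[0,0,0.2,0,0,0,0.3],[0,0,0,0,0,0,0.3],[0,0,0,0,0,0,0.3]]]'; python3 st.py
python3 - <<'E'
from barm import *
s,im,d,K,X,P=bar("fit1.png",0)
R=Ro.from_euler("xyz",s["tcp_rot"],degrees=True).as_matrix();T=(P-s["tool_pos"])@R
m=(abs(T[...,0])<16)&(abs(T[...,1])<16)&(abs(P[...,2]-119)<3);print("stud tip world",m.sum(),P[m].mean(0).round(2),"tool",T[m].mean(0).round(2))
E
```

```text
time: 39.58
tool_pos: [584.6, -30.3, 128.8]
tcp_rot: [-180.0, -0.0, 147.5]
ft_force: [0.4, -0.3, -7.1]
finger_gap: 41.1
[584.57 -30.28 128.78] [-1.7999e+02 -2.0000e-02  1.4746e+02] [ 0.4 -0.3 -7.1] [-0.04 -0.05 -0.03] corr tool x,y units -0.009 -0.016 rz 0.0002
[584.57 -30.28 128.78] [-1.7999e+02 -2.0000e-02  1.4746e+02] 39.575
stud tip world 228 [585.03 -30.51 118.88] tool [-0.52  0.06  9.91]
```

```bash
python3 -m jog '[[[0,-0.01,0.3,0,0,0,0.3],[0,0,0.26,0,0,0,0.3],[0,0,0,0,0,0,0.3],[0,0,0,0,0,0,0.3]]]'; python3 st.py
python3 - <<'E'
from barm import *
s,im,d,K,X,P=bar("fit2.png",0)
R=Ro.from_euler("xyz",s["tcp_rot"],degrees=True).as_matrix();T=(P-s["tool_pos"])@R
m=(abs(T[...,0])<16)&(abs(T[...,1])<16)&(abs(P[...,2]-119)<2.5);print("stud tip world",m.sum(),P[m].mean(0).round(2),"tool",T[m].mean(0).round(2))
b=(abs(T[...,0]-40)<15)&(abs(T[...,1])<18)&(T[...,2]<-5);print("bar top world z",np.median(P[b][:,2]))
save(np.hstack([cv2.resize(im[100:300,180:330],None,fx=2.6,fy=2.6,interpolation=cv2.INTER_CUBIC)]),"fit2.png")
E
```

```text
time: 40.12
tool_pos: [584.3, -30.7, 100.7]
tcp_rot: [-180.0, -0.0, 147.5]
ft_force: [0.3, -0.2, -6.2]
finger_gap: 41.1
[584.28 -30.73 100.73] [-1.7999e+02 -2.0000e-02  1.4746e+02] [ 0.3 -0.2 -6.2] [ 0.01  0.01 -0.03] corr tool x,y units -0.009 -0.006 rz 0.0002
[584.28 -30.73 100.73] [-1.7999e+02 -2.0000e-02  1.4746e+02] 40.125
stud tip world 373 [584.05 -29.76 118.69] tool [  0.73   0.69 -17.96]
bar top world z 112.9544516437002
```

View pics/fit2.png

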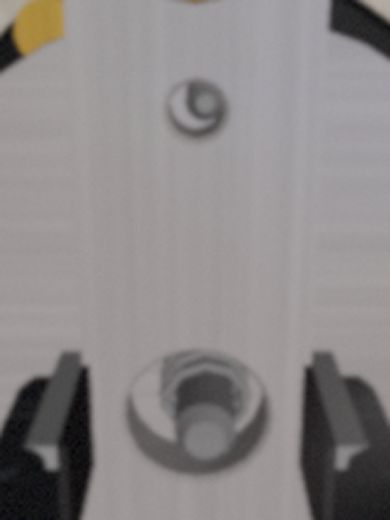

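```bash
python3 - <<'E'
from h import *
s=telemetry.sense();z=s["tool_pos"][2];print(z)
K=np.array(camera_params("wrist")["K"])
Rt=np.array([[0,-.952,-.306],[1,0,-.001],[.001,-.306,.952]]);o=np.array([77.33,.24,-143.18])
def tl(n,u,v,zz):
    u=180+(u+.5)/2.6-.5;v=100+(v+.5)/2.6-.5
    r=Rt@np.linalg.solve(K,[u,v,1.]);print(n,(o+r*(zz-o[2])/r[2]).round(2))
tl("dowel tip",207,101,z-96.0)
tl("stud tip",206,437,z-119.0)
tl("dh left/right",165,108,-12.16);tl("",228,108,-12.16);tl("dh top/bot",197,78,-12.16);tl("",197,138,-12.16)
tl("ch L/R",127,410,-12.16);tl("",269,410,-12.16);tl("ch top/bot",198,349,-12.16);tl("",198,475,-12.16)
E
```

```text
101.25823554022513
dowel tip [57.94  2.18  5.26]
stud tip [ -2.4    1.95 -17.74]
dh left/right [ 59.02  -5.27 -12.16]
 [ 59.02   5.58 -12.16]
dh top/bot [ 64.1    0.24 -12.16]
 [ 53.81   0.24 -12.16]
ch L/R [  0.11 -13.49 -12.16]
 [  0.13  14.35 -12.16]
ch top/bot [ 13.29   0.43 -12.16]
 [-14.76   0.44 -12.16]
```

Last view: through the bar's dowel hole (crop centre (197,108)) the dowel tip shows at (207,101), and the stud tip shows at (206,437) in the centre hole (198,412). The bar must therefore shift by about (−1.2, +1.8) mm in tool axes. I'll apply that and check by depth.

```bash
cat > fit.py <<'E'
from h import *
s=telemetry.sense();im,d,K,X=grab("wrist");P=cloud(d,K,X)
R=Ro.from_euler("xyz",s["tcp_rot"],degrees=True).as_matrix();o,Rc=X[:3,3],X[:3,:3]
T=(P-o)@Rc; Rt=np.array([[0,-.952,-.306],[1,0,-.001],[.001,-.306,.952]]);T=T@Rt.T+np.array([77.33,.24,-143.18])
b=(abs(T[...,0]-35)<12)&(abs(T[...,1])<16);tz=np.median(T[b][:,2]);
print(s["tool_pos"].round(2),s["ft_force"].round(1),s["wrist_torque"].round(2),"bar top world z",np.median(P[b][:,2]).round(2),"tool",tz.round(2))
# dowel tip: points deeper than bar top inside hole view
u,v=[int(round(x)) for x in (K@np.array([0,0,1]))[:2]]
h=np.abs(P[...,2]-95.3)<1.8; h&=(abs(T[...,0]-58)<9)&(abs(T[...,1])<9)
print("dowel tip",h.sum(),T[h].mean(0).round(2) if h.any() else 0)
t=(P[...,2]>118)&(P[...,2]<121)&(abs(T[...,0])<18)&(abs(T[...,1])<15);print("stud tip",t.sum(),T[t].mean(0).round(2) if t.any() else 0)
E
python3 fit.py; python3 -m jog '[[[-0.024,0.036,0,0,0,0.0007,0.3],[0,0,0,0,0,0,0.3],[0,0,0,0,0,0,0.3],[0,0,0,0,0,0,0.3]]]'; python3 fit.py
```

```text
[584.66 -30.75 101.26] [ 0.6 -0.5 -7.7] [ 0.01  0.04 -0.02] bar top world z 113.42 tool -12.18
dowel tip 112 [58.12  1.6   5.84]
stud tip 267 [ -1.07   1.81 -18.03]
time: 40.72
tool_pos: [586.3, -29.8, 101.0]
tcp_rot: [180.0, 0.0, 147.2]
ft_force: [-0.0, 0.7, -6.7]
finger_gap: 41.0
[586.35 -29.84 100.99] [-0.   0.7 -6.7] [-0.   -0.02 -0.06] bar top world z 113.15 tool -12.18
dowel tip 114 [5.883e+01 2.000e-02 5.500e+00]
stud tip 275 [ -0.07   0.06 -18.34]
```

```bash
python3 -m jog '[[[0,0,0.06,0,0,0,0.3],[0,0,0.06,0,0,0,0.3],[0,0,0.05,0,0,0,0.3],[0,0,0,0,0,0,0.3]]]'; python3 fit.py
```

```text
time: 41.28
tool_pos: [586.0, -29.8, 92.0]
tcp_rot: [-180.0, -0.0, 147.2]
ft_force: [-0.5, 0.7, -7.3]
finger_gap: 40.9
[586.04 -29.81  91.98] [-0.5  0.7 -7.3] [-0.03 -0.03  0.03] bar top world z 104.2 tool -12.2
dowel tip 171 [ 5.836e+01 -1.000e-02 -3.260e+00]
stud tip 304 [ -0.36   0.17 -27.26]
```

```bash
python3 -m jog '[[[0,0,0.06,0,0,0,0.3],[0,0,0.06,0,0,0,0.3],[0,0,0.06,0,0,0,0.3],[0,0,0.03,0,0,0,0.3],[0,0,0,0,0,0,0.3]]]'; python3 fit.py
```

```text
time: 41.95
tool_pos: [586.2, -29.9, 81.7]
tcp_rot: [-180.0, -0.0, 147.2]
ft_force: [0.5, -0.1, -6.6]
finger_gap: 40.9
[586.22 -29.86  81.73] [ 0.5 -0.1 -6.6] [-0.03  0.03 -0.01] bar top world z 93.91 tool -12.16
dowel tip 1107 [ 58.11  -0.08 -12.56]
stud tip 348 [ -0.07   0.2  -37.54]
```

```bash
python3 -m jog '[[[0,0,0.02,0,0,0,0.3],[0,0,0.01,0,0,0,0.3],[0,0,0,0,0,0,0.3]]]'; python3 fit.py
```

```text
time: 42.38
tool_pos: [586.3, -29.9, 80.4]
tcp_rot: [-180.0, -0.0, 147.2]
ft_force: [1.0, -0.5, -7.4]
finger_gap: 40.9
[586.33 -29.87  80.42] [ 1.  -0.5 -7.4] [ 0.1  -0.03 -0.02] bar top world z 92.62 tool -12.17
dowel tip 261 [ 59.1   -0.31 -14.28]
stud tip 349 [ -0.08   0.09 -38.86]
```

```bash
python3 -m jog '[[[0,0,0.02,0,0,0,0.3],[0,0,0,0,0,0,0.3]]]'; python3 fit.py
```

```text
time: 42.68
tool_pos: [586.7, -29.9, 80.3]
tcp_rot: [180.0, 0.0, 147.2]
ft_force: [-4.4, 0.2, 3.0]
finger_gap: 41.1
[586.68 -29.9   80.35] [-4.4  0.2  3. ] [0.03 0.78 0.01] bar top world z 92.54 tool -12.22
dowel tip 253 [ 59.28   0.19 -14.47]
stud tip 370 [  0.35  -0.16 -38.9 ]
```

Contact with the turntable is felt, so I'll release, lift clear and check.

```bash
python3 -m jog '[[[0,0,0,0,0,0,0.6],[0,0,0,0,0,0,0.75],[0,0,0,0,0,0,0.75],[0,0,-0.3,0,0,0,0.75],[0,0,-0.8,0,0,0,0.75],[0,0,-0.9,0,0,0,0.75],[0,0,-0.6,0,0,0,0.75],[0,0,0,0,0,0,0.75],[0,0,0,0,0,0,0.75]]]'
python3 - <<'E'
from h import *
s=telemetry.sense();im,d,K,X=grab("wrist");P=cloud(d,K,X);print(s["ft_force"])
q=(np.hypot(P[...,0]-585.5,P[...,1]+31.4)<125)&(abs(P[...,2]-92)<4)
W=P[q];A=np.c_[W[:,:2]-[585.5,-31.4],np.ones(len(W))];c=np.linalg.lstsq(A,W[:,2],rcond=None)[0];print("plane slope,z",c,len(W),np.percentile(W[:,2],[5,50,95]))
n,l,st,cc=cv2.connectedComponentsWithStats(q.astype(np.uint8));i=1+st[1:,4].argmax()
print("bar rect",cv2.minAreaRect(P[l==i][:,:2].astype(np.float32)))
t=(P[...,2]>118)&(P[...,2]<121)&(np.hypot(P[...,0]-585.5,P[...,1]+31.4)<15);print("stud",P[t].mean(0))
im,d,K,X=grab("top");P=cloud(d,K,X)
hsv=cv2.cvtColor(im,cv2.COLOR_RGB2HSV);m=((hsv[...,0]>8)&(hsv[...,0]<28)&(hsv[...,1]>110))&(P[...,1]>180)
print("nut top view",m.sum(),np.median(P[m],0))
for n_,u,v in(("gate",358,205),("masses",460,229),("watch",386,395)):
    t0=np.load("top.npz")["im"];a=int(u*.64);b=int(v*.64);w=16
    print(n_,"patch diff",np.abs(im[b-w:b+w,a-w:a+w].astype(int)-t0[b-w:b+w,a-w:a+w]).mean().round(1))
E
```

```text
time: 43.85
tool_pos: [586.1, -29.8, 209.2]
tcp_rot: [-180.0, -0.0, 147.2]
ft_force: [-0.4, 0.7, -0.9]
finger_gap: 63.9
[-0.37254432  0.68335496 -0.88894399]
plane slope,z [2.73343828e-04 8.45469846e-04 9.24755257e+01] 8447 [91.33854711 92.45839868 93.63934918]
bar rect ((585.9989013671875, -30.391586303710938), (44.121089935302734, 240.6339569091797), 57.2749137878418)
stud [584.73042212 -29.97854097 119.25382521]
nut top view 86 [506.53244332 273.7733781   24.54580399]
gate patch diff 17.7
masses patch diff 47.0
watch patch diff 33.2
```

```bash
python3 - <<'E'
from h import *
im,d,K,X=grab("scene");D=np.load("scene.npz")
for n,u,v in(("gate",362,262),("masses",263,305),("watch",223,168),("otherbar",123,183),("bench ref",400,60)):
    w=20;a=im[v-w:v+w,u-w:u+w].astype(np.uint8);b=D["im"][v-w:v+w,u-w:u+w]
    sh,r=cv2.phaseCorrelate(cv2.cvtColor(b,7).astype(np.float32),cv2.cvtColor(a,7).astype(np.float32))
    print(n,"diff",np.abs(a.astype(int)-b).mean().round(1),"shift",np.round(sh,1),round(r,2))
print(telemetry.sense()["time"])
E
```

```text
gate diff 9.1 shift [0. 0.] 0.99
masses diff 11.4 shift [0.  0.1] 0.9
watch diff 59.4 shift [0.4 0.1] 0.33
otherbar diff 13.3 shift [0.  0.1] 1.01
bench ref diff 13.9 shift [-0.   0.1] 1.06
44.0
```

```bash
python3 -c "
from bench import job
print(job.hand_in())"
```

```text
the job is handed in; nothing more can be done
None
```

I unscrewed the wing nut in four gripped strokes (about 2.7 turns), lifted it off the stud in the gripper and set it in the tray. I then fitted the right-hand bar over the stud onto both dowels, weights up, and handed in at 44 s of the 72 s allowed. The hand-in gives no verdict.

**Nut:** the last top view still shows it inside the tray, at (506, 274) with the tray centre near (506, 274).

**Bar:**
- **Seating:** I felt contact with the turntable. The top face measured 92.5 mm by depth, about 0.2 mm above home after allowing for a similar offset on the stud tip. Tilt was under 0.001 rad.
- **Alignment:** it lies at −32.7°, against about −32.5° for the dowels.
- **Centring:** the bar's middle measured (586.0, −30.4). The same last view put the stud at (584.7, −30.0), about 1.3 mm away. Earlier looks put the stud axis near (585.5, −31.5), about 1.2 mm away. This check is no finer than the 2 mm calibration.

**Bystanders:** in the scene camera the light gate, the masses and the other bar had not shifted. The stopwatch check was inconclusive because the arm was in the way in both cameras, but the gripper was never brought down near it.

**Disagreement:** before the final descent, the arm's pose readings and the wrist picture differed by about 2 mm on where the bar should go. I followed the picture, and the bar went down without side force.

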